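# Empty the roll-top sample hopper into the tray

## Robot

A 6-joint arm with a two-finger parallel gripper is mounted at the origin on the work surface. World frame = base frame: x ahead of the robot, y to its left, z up, the work surface at z = 0. Lengths are in m, angles in rad, forces in N, time in s.
With the tool pointing down it reaches from about 0.25 to 0.775 m from the base axis. Payload 8.9 kg.
Tool frame: the origin (TCP) lies midway between the tips of the shut fingers; the grasp point (between the pads) lies 19 mm behind it; z points along the fingers, y is the direction in which the jaws open and shut (so a half turn about z gives the same grasp; the last joint's range is limited). The gripper opens to 85 mm and grips with 20 to 120 N. Pads are 22 mm wide; open, the fingers measure 114 mm over their backs; the gripper's body (76 mm by 85 mm) begins 54 mm behind the grasp point. The pads swing forward as they close: fully open they stand 13 mm farther back than shut.
Start: joints at [0.998, 0.291, -0.153, 1.127, 0, 1.431], TCP at [0.221, 0.476, 0.231] pointing down, gripper open.
Joint ranges: [-2.52, 2.52], [-0.91, 1.74], [-1.3, 1.37], [-1.96, 2.02], [-1.52, 1.47], [-3.14, 3.14]. Speed limits (rad/s): [2.22, 2.22, 2.79, 3.14, 3.14, 3.14].

## Interface

Orientations are given as a 3x3 rotation matrix whose columns are the frame's x, y, z axes.
In Python, from workcell import manip gives the robot as it stands. The module is installed in compiled form; this text tells all that it offers.
- The arm moves only by the tool drive_tool, never from a script. Its argument "motion" is text: rows parted by semicolons, each of 6 numbers parted by spaces: the shift along the tool's x, y, z in units of 50 mm (1.0 is 50 mm), then the turn, a rotation vector about the tool's x, y, z in degrees. In form: dx dy dz ax ay az; .... A call has 1 to 8 rows; each row is the pose to reach, as a shift and turn from the pose commanded when the call began, along the tool's axes at that moment; what a row does not reach only later rows make up. A row lasts 1/10 s, in which the tool goes at most 50 mm and 8.59 degrees, less where a joint would pass 70% of its speed; a pose out of reach is approached as far as the arm can. A call with a gripper value outside its range is refused whole. "jaw" is the finger opening in mm, from 0 to 85.4, set as the call begins (left out, the last holds). The fingers move at their own pace and stop on an object; "newtons" is the grip in N (left out, the last holds). Time passes only in rows, so rows that repeat a pose let the fingers close. It gives the time, the measured TCP pose, the force and the opening at its end, in the units of the state.
- manip.observe(): the state, without advancing time (a new reading comes with each control period).
- manip.camera(name): name is "scene" or "side" or "wrist"; returns the picture (384x512x3 uint8, red, green, blue); there is no depth.
- manip.camera_info(name): a dict with "mtx" (3x3 intrinsics, pixels), "dist" ([k1, k2, p1, p2, k3] as OpenCV has them; the pictures are not rectified), "T" (4x4, takes a point from camera to world coordinates). Camera axes: x right, y up, looking along -z (the intrinsics and any distortion apply to the point x, -y, -z); pixel columns grow to the right and rows downward; lengths in m; the calibration is good to about 2 mm. A picture is of the moment at which its call begins: read the wrist's pose just before it. camera_info takes no time and is no camera call; for the wrist camera it gives the pose at the moment of the call.
- manip.hand_in(): hands the job in, once; it reports no verdict.
The state is a dict: "t": time; "joint_pos": joint angles; "dq": joint speeds; "joint_efforts": joint torques, N m; "position": TCP position; "tcp_rot": TCP orientation; "ft_force": force on the tool from outside, world axes, zero at the start; "ft_torque": the same for the moment, N m; "finger_gap": finger opening in m.
Only numpy, scipy, OpenCV 4.12 (cv2) and the standard library are available. Lean on these libraries where they do the work, as an engineer would, in place of code of your own. Each camera call takes 0.05 s, during which the arm holds its last target. There are 200 camera calls.

## Task

Empty the roll-top hopper of its four rock samples: lift or slide the small jar that stands in front of the chute out of the way (leave it standing upright on the bench), and set the enamel tray on the bench under the chute's lip so that it will catch the stones. Then roll the slatted cover all the way back by its bar so that all four stones slide out into the tray, and roll the cover fully shut again. Leave the tray flat on the bench with all the stones in it, and do not disturb the bottle, the beaker or the canister.

Things in the scene. Friction and masses are not known exactly. Their poses are not given: they have to be found in the camera images.
- bin: Fixed benchtop hopper, 306 deep x 184 wide x 250 mm high. Origin on the bench, under the axis of its round top. Its -x is its front (chute side), y its width, z up. Its white base, 62 mm high, has its front face at x = -95 mm; above that, cheeks and chute overhang to x = -158 mm, leaving 62 mm clear over the bench, so a tray can stand partly beneath. Its parts: see the axis, lip, cover and bar.
- axis (a point): Middle of the axis (along the hopper's y) about which the cover turns, 100 mm above the hopper's origin. Round it: two clear half-round side cheeks of radius 148 mm (at y = -92 to -80 and 80 to 92 mm) with the cover between them, and at the back a fixed hood of outer radius 148 mm that begins 120 degrees round from the front level.
- lip (a point): Middle of the front lip of the steel chute, 152 mm in front (-x) of the hopper's origin and 78 mm above the bench. The chute is 160 mm wide and falls to the lip at 38 degrees. Stones drop from here and land 0 to 100 mm in front of it.
- cover (a joint): Angle of the slatted roll-top cover about the axis: 0 = shut, at its stop; 1.10 rad = rolled fully up and back, at its other stop. It starts 0 to 0.06 open, stays where it is left (friction) and takes some 3 to 8 N at the bar to move. The slats' outer radius is 134 mm.
- bar (a point): Middle of the cover's dark round pull bar: 14 mm thick, 138 mm long, along the hopper's y, on end posts at y = -62 and 62 mm; 172 mm from the axis, 31 mm clear of the slats. Shut, it is 50 degrees up at the front (111 mm before the axis, 232 mm above the bench); open, at 113 degrees (67 mm behind it, 258 mm up). It can be pushed from either side with shut fingers or pinched from above.
- tray_center (a point): White enamel tray with dark blue rim, open on top, loose, 0.45 kg, outside 150 (its x) x 210 (its y) x 50 mm high, walls and floor 6 mm, rim 10 mm thick all round. The point is at its middle, 25 mm above its underside. It can be pinched on a rim from above and dragged, or pushed.
- jar_center (a point): Small glass specimen jar with a white cap, 54 mm in diameter, 95 mm high, 0.22 kg, standing in front of the chute where the tray must go. The point is at its middle, 47.5 mm above its underside.
- stone1: One of four grey rock samples, irregular, 28 to 34 mm, about 35 g, at first on the chute behind the shut cover. Origin at its middle.
- stone2: One of four grey rock samples, irregular, 28 to 34 mm, about 35 g, at first on the chute behind the shut cover. Origin at its middle.
- stone3: One of four grey rock samples, irregular, 28 to 34 mm, about 35 g, at first on the chute behind the shut cover. Origin at its middle.
- stone4: One of four grey rock samples, irregular, 28 to 34 mm, about 35 g, at first on the chute behind the shut cover. Origin at its middle.
- bottle: Bystander: white reagent bottle, 66 mm in diameter, 190 mm high, beside the tray's place. Origin at the centre of its underside.
- beaker: Bystander: grey beaker, 72 mm across, 70 mm high, on the other side of the tray's place. Origin at the centre of its underside.
- canister: Bystander: steel canister, 84 mm in diameter, 110 mm high, beside the hopper. Origin at the centre of its underside.
Not all that is in view belongs to the job. Several things look just like the part that bears jar_center: the one meant starts farthest from the robot's base.

How it is judged:
On the way:
1. the cover is rolled all the way back (over 0.95 rad) and all four stones lie in the tray (value of joint cover above 0.95 rad and x of stone1 in the frame of tray_center between -0.07 and 0.07 m and y of stone1 in the frame of tray_center between -0.1 and 0.1 m and z of stone1 in the frame of tray_center between -0.025 and 0.03 m and x of stone2 in the frame of tray_center between -0.07 and 0.07 m and y of stone2 in the frame of tray_center between -0.1 and 0.1 m and z of stone2 in the frame of tray_center between -0.025 and 0.03 m and x of stone3 in the frame of tray_center between -0.07 and 0.07 m and y of stone3 in the frame of tray_center between -0.1 and 0.1 m and z of stone3 in the frame of tray_center between -0.025 and 0.03 m and x of stone4 in the frame of tray_center between -0.07 and 0.07 m and y of stone4 in the frame of tray_center between -0.1 and 0.1 m and z of stone4 in the frame of tray_center between -0.025 and 0.03 m), for 0.2 s.
At the end, for the whole second after the job is handed in: The cover is shut again (below 0.06 rad), all four stones lie at rest inside the tray, the tray stands flat on the bench (within 10 mm and 0.06 rad), and the jar stands upright on the bench (within 10 mm and 0.1 rad) (value of joint cover below 0.06 rad and x of stone1 in the frame of tray_center between -0.07 and 0.07 m and y of stone1 in the frame of tray_center between -0.1 and 0.1 m and z of stone1 in the frame of tray_center between -0.025 and 0.03 m and x of stone2 in the frame of tray_center between -0.07 and 0.07 m and y of stone2 in the frame of tray_center between -0.1 and 0.1 m and z of stone2 in the frame of tray_center between -0.025 and 0.03 m and x of stone3 in the frame of tray_center between -0.07 and 0.07 m and y of stone3 in the frame of tray_center between -0.1 and 0.1 m and z of stone3 in the frame of tray_center between -0.025 and 0.03 m and x of stone4 in the frame of tray_center between -0.07 and 0.07 m and y of stone4 in the frame of tray_center between -0.1 and 0.1 m and z of stone4 in the frame of tray_center between -0.025 and 0.03 m and angle between tray_center's own z axis and vertical below 0.06 rad and height (world z) of tray_center below 0.035 m and angle between jar_center's own z axis and vertical below 0.1 rad and height (world z) of jar_center between 0.038 and 0.058 m and linear speed of each of stone1, stone2, stone3, stone4 below 0.05 m/s); the robot touches nothing.
It fails at once if the jar is tipped over (angle between jar_center's own z axis and vertical above 0.6 rad).
It fails at once if the bottle, beaker or canister is moved by more than 25 mm or tipped (distance of any of bottle, beaker, canister from where it was at the start of the episode above 0.025 m or angle between any of bottle, beaker, canister's own z axis and vertical above 0.4 rad).
It also fails if it takes over 72 s, if anything falls off the work surface, if the arm or the gripper's body presses on something with over 40 N, if the wrist force passes 120 N, or if a joint passes its speed limit or range.

## Working session

There is one attempt and no reset: what is moved stays moved. The work goes in short steps, Python scripts to look and compute and a tool call to move; the robot and the scene stay as the last step left them, time stands still between calls to the robot, and variables do not carry over. Pictures are saved under pics/ and viewed, about 8 in all and at most 12, crops included, and the job is handed in when it is done.

Besides the shell and the picture viewer there is one more tool, called after "Emit:" as name(argument=value, ...) on one line, values as JSON. drive_tool: Moves the arm, as the interface text tells. Its arguments: {"type":"object","properties":{"motion":{"type":"string"},"jaw":{"type":"number"},"newtons":{"type":"number"}},"required":["motion"]}

```bash
mkdir -p pics; python3 - <<'E'
from workcell import manip
import cv2
o=manip.observe();print(o)
for n in("scene","side"):
    cv2.imwrite(f"pics/{n}0.png",cv2.cvtColor(manip.camera(n),cv2.COLOR_RGB2BGR)); print(manip.camera_info(n))
E
```

```text
{'t': 0.0, 'joint_pos': array([ 9.97677827e-01,  2.91262377e-01, -1.54142584e-01,  1.12674790e+00,
        1.78708686e-05,  1.43151009e+00]), 'dq': array([-0.0003832 , -0.00030484,  0.00057747,  0.00014448,  0.00038203,
        0.00113681]), 'joint_efforts': array([ 7.87016288e-04, -5.37149835e+01,  3.31364715e+01,  1.60852284e-02,
       -1.37049615e-04, -2.17830745e-05]), 'position': array([0.22041328, 0.47597564, 0.23073557]), 'tcp_rot': array([[-9.07361439e-01,  4.20350634e-01, -7.50604304e-04],
       [ 4.20351254e-01,  9.07360759e-01, -1.13009107e-03],
       [ 2.06034392e-04, -1.34091852e-03, -9.99999080e-01]]), 'ft_force': array([-0.87278762, -0.24731558,  0.61334595]), 'ft_torque': array([-0.00661341, -0.00663354, -0.00217473]), 'finger_gap': 0.08573799127663356}
{'mtx': array([[489.05074276,   0.        , 257.58032526],
       [  0.        , 489.05074276, 195.1455506 ],
       [  0.        ,   0.        ,   1.        ]]), 'dist': array([-0.17728793,  0.        ,  0.        ,  0.        ,  0.        ]), 'T': array([[-0.86011415, -0.36310434,  0.35827208,  0.986547  ],
       [ 0.51003631, -0.62341163,  0.59263894,  0.77464442],
       [ 0.00816121,  0.69246891,  0.72140156,  1.02722805],
       [ 0.        ,  0.        ,  0.        ,  1.        ]])}
{'mtx': array([[349.03488631,   0.        , 251.204537  ],
       [  0.        , 349.03488631, 188.15797161],
       [  0.        ,   0.        ,   1.        ]]), 'dist': array([-0.10736936,  0.        ,  0.        ,  0.        ,  0.        ]), 'T': array([[-0.7997338 ,  0.49543661, -0.33906992,  0.29431565],
       [-0.60026681, -0.65020819,  0.46573497,  0.40164954],
       [ 0.01027612,  0.57599642,  0.81738763,  0.77596288],
       [ 0.        ,  0.        ,  0.        ,  1.        ]])}
```

View pics/scene0.png

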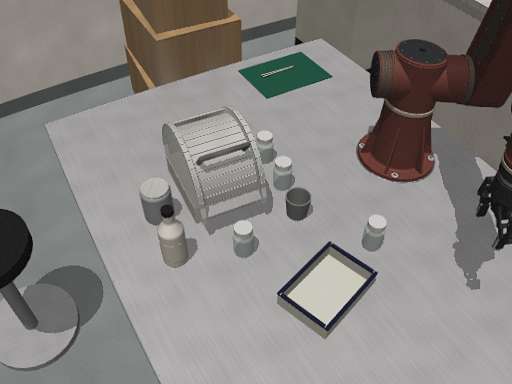

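View pics/side0.png

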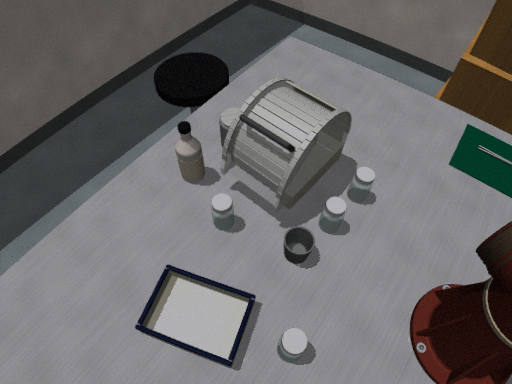

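The scene view shows the tray around (328,287), the jar in front of the chute at (243,238), three look-alikes at (265,147), (284,172) and (375,232), the bottle at (173,245), the beaker at (298,204) and the hopper bar from (198,163) to (249,147). The side view agrees. Next I'll triangulate these points.

```bash
cat > h.py <<'E'
from workcell import manip
import cv2, numpy as np
from scipy.optimize import least_squares
def proj(n,P,ci=None):
    c=ci or manip.camera_info(n);P=np.atleast_2d(P);q=(P-c['T'][:3,3])@c['T'][:3,:3]
    return cv2.projectPoints((q*[1,-1,-1]).reshape(-1,1,3),np.zeros(3),np.zeros(3),c['mtx'],c['dist'])[0][:,0]
def onz(n,px,z,ci=None):
    c=ci or manip.camera_info(n)
    u=cv2.undistortPoints(np.array(px,float).reshape(-1,1,2),c['mtx'],c['dist'])[:,0]
    d=np.c_[u[:,0],-u[:,1],-np.ones(len(u))]@c['T'][:3,:3].T
    o=c['T'][:3,3];return o+d*((z-o[2])/d[:,2])[:,None]
def save(n,name,box=None,k=1,pts=()):
    im=cv2.cvtColor(manip.camera(n),cv2.COLOR_RGB2BGR)
    x0,y0,x1,y1=box or (0,0,512,384)
    im=cv2.resize(im[y0:y1,x0:x1],None,fx=k,fy=k,interpolation=cv2.INTER_CUBIC)
    for p in pts: cv2.circle(im,tuple(int(round(v)) for v in ((p-[x0,y0])*k)),2,(0,0,255),-1)
    cv2.imwrite(f"pics/{name}.png",im)
E
python3 - <<'E'
from h import *
np.set_printoptions(precision=4,suppress=True)
T={'scene':[(331,244),(377,280),(325,330),(278,292)],'side':[(255,296),(232,361),(138,322),(172,268)]}
for n in T: print(n,'tray',onz(n,T[n],.05)[:,:2].tolist(), onz(n,T[n],.05).mean(0))
J={'scene':[(243,228),(375,222),(284,162),(265,137)],'side':[(222,201),(293,337),(335,206),(364,174)]}
for n in J: print(n,'jars',onz(n,J[n],.095)[:,:2].round(3).tolist())
B={'scene':[(198,163),(249,147)],'side':[(242,119),(292,149)]}
for n in B: print(n,'bar',onz(n,B[n],.235)[:,:2].round(3).tolist())
print('beaker',onz('scene',[(298,196)],.07),onz('side',[(299,238)],.07),'bottle',onz('scene',[(167,211)],.19),onz('side',[(184,127)],.19))
# tray fit
P0=np.array([[-.075,-.105],[.075,-.105],[.075,.105],[-.075,.105]])
def w(p,L,z): c,s=np.cos(p[2]),np.sin(p[2]); return np.c_[L@np.array([[c,s],[-s,c]])+p[:2],np.full(len(L),z)]
for a in np.arange(0,4)*np.pi/2:
    f=lambda p:np.r_[(proj('scene',w(p,P0,.05))-T['scene']).ravel(),(proj('side',w(p,P0,.05))-T['side']).ravel()]
    m=onz('scene',T['scene'],.05).mean(0)
    for sgn in (1,):
        r=least_squares(f,[m[0],m[1],a]); print(a,r.x,r.cost)
E
```

```text
scene tray [[0.42765526454251634, 0.21413512589025463], [0.39691572685265497, 0.36119786738641924], [0.5836774434743115, 0.40482205463771703], [0.6203139853619279, 0.2664732195414653]] [0.5071 0.3117 0.05  ]
side tray [[0.42215036101678693, 0.20557895104607266], [0.380455543923075, 0.3360653505439699], [0.5786294525747849, 0.3956984805553195], [0.6051104094634823, 0.26644252891981146]] [0.4966 0.3009 0.05  ]
scene jars [[0.613, 0.088], [0.314, 0.241], [0.393, -0.065], [0.381, -0.187]]
side jars [[0.609, 0.084], [0.31, 0.238], [0.391, -0.064], [0.379, -0.192]]
scene bar [[0.662, -0.04], [0.527, -0.03]]
side bar [[0.647, -0.044], [0.511, -0.037]]
beaker [[0.418  0.0463 0.07  ]] [[0.4185 0.0442 0.07  ]] bottle [[0.7776 0.0252 0.19  ]] [[0.7692 0.0228 0.19  ]]
0.0 [ 0.5026  0.2941 -1.3283] 17049.86308749923
1.5707963267948966 [ 0.5026  0.2941 -1.3283] 17049.863043049987
3.141592653589793 [0.5026 0.2941 4.9545] 17049.863055261776
4.71238898038469 [0.5026 0.2941 4.9545] 17049.863122243914
```

```bash
python3 - <<'E'
import cv2,numpy as np
a=cv2.imread('pics/scene0.png')[95:225,150:285]; b=cv2.imread('pics/side0.png')[70:215,212:362]
a=cv2.resize(a,None,fx=2.9,fy=2.9,interpolation=cv2.INTER_CUBIC);b=cv2.resize(b,None,fx=2.6,fy=2.6,interpolation=cv2.INTER_CUBIC)
H=max(a.shape[0],b.shape[0]);o=np.zeros((H,a.shape[1]+b.shape[1],3),np.uint8);o[:a.shape[0],:a.shape[1]]=a;o[:b.shape[0],a.shape[1]:]=b
print(a.shape,b.shape);cv2.imwrite('pics/comp.png',o)
E
```

```text
(377, 392, 3) (377, 390, 3)
```

View pics/comp.png

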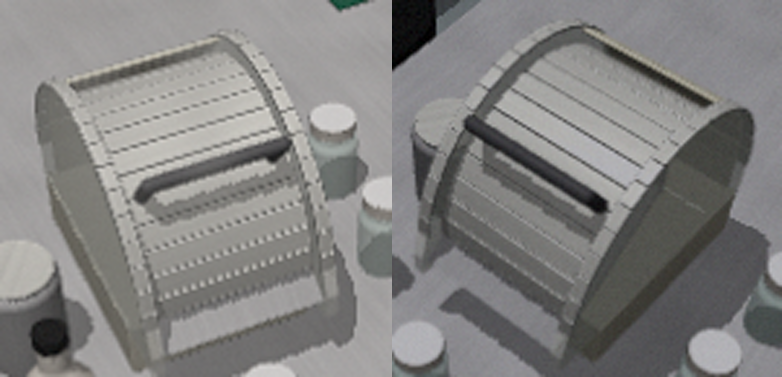

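```bash
cat >> h.py <<'E'
def W(p,L):
    c,s=np.cos(p[2]),np.sin(p[2]);L=np.atleast_2d(L)
    return np.c_[L[:,:2]@np.array([[c,s],[-s,c]])+p[:2],L[:,2]]
E
python3 - <<'E'
from h import *
np.set_printoptions(precision=4,suppress=True)
T={'scene':[(331,244),(377,280),(325,330),(278,292)],'side':[(255,296),(232,361),(138,322),(172,268)]}
P0=np.array([[-.075,.105,.05],[.075,.105,.05],[.075,-.105,.05],[-.075,-.105,.05]])
f=lambda p:np.r_[(proj('scene',W(p,P0))-T['scene']).ravel(),(proj('side',W(p,P0))-T['side']).ravel()]
r=least_squares(f,[.5,.3,1.8]);print('tray',r.x,r.fun.reshape(-1,2).round(1).tolist())
# hopper: local +y <-> world +x: +y end is at left in scene
B={'scene':[(198.3,160.5),(249.7,145.3),(198,221),(266.5,204.7)],'side':[(242,117.7),(293.5,148),(223,172),(277.8,207.7)]}
def L(a): 
    x,z=-.172*np.cos(np.radians(50)+a),.1+.172*np.sin(np.radians(50)+a)
    return np.array([[x,.067,z],[x,-.067,z],[-.158,.09,.062],[-.158,-.09,.062]])
f=lambda p:np.r_[(proj('scene',W(p,L(p[3])))-B['scene']).ravel(),(proj('side',W(p,L(p[3])))-B['side']).ravel(),(p[3]-.03)*100]
r=least_squares(f,[.59,-.14,-1.57,.03]);p=r.x;print('hop',p,r.fun[:-1].reshape(-1,2).round(1).tolist())
print('lip',W(p,[-.152,0,.078]),'bar',W(p,L(p[3])[:2]))
g=np.r_[np.radians(np.arange(0,121,5))]
pts=np.vstack([np.c_[-.148*np.cos(g),np.full(len(g),y),.1+.148*np.sin(g)] for y in(-.092,.092)]+[L(p[3])]+[[[-.095,-.092,0],[-.095,.092,0],[.148,-.092,0],[.148,.092,0],[-.095,-.092,.062],[-.095,.092,.062]]])
o=[]
for n,k,(x0,y0,x1,y1) in(('scene',2.9,(150,95,285,225)),('side',2.6,(212,70,362,215))):
    im=cv2.resize(cv2.imread(f'pics/{n}0.png')[y0:y1,x0:x1],None,fx=k,fy=k)
    for q in proj(n,W(p,pts)): cv2.circle(im,tuple(int(v) for v in (q-[x0,y0]+.5)*k),2,(0,0,255),-1)
    o.append(im[:377])
cv2.imwrite('pics/ov.png',np.hstack(o))
E
```

```text
tray [0.5007 0.3035 1.8468] [[-0.3, -4.2], [1.8, -7.3], [0.7, -0.7], [-2.1, -1.7], [1.6, -0.5], [-3.0, 5.2], [-3.9, 2.5], [-3.5, -6.6]]
hop [ 0.5753 -0.1555 -1.673   0.0119] [[0.7, -1.5], [-0.3, -1.1], [4.3, 1.0], [-1.7, -3.5], [0.7, -1.6], [-4.2, -1.2], [0.9, -1.7], [-1.1, 3.1]]
lip [[ 0.5908 -0.0043  0.078 ]] bar [[ 0.6531 -0.0539  0.2331]
 [ 0.5198 -0.0402  0.2331]]
```

View pics/ov.png

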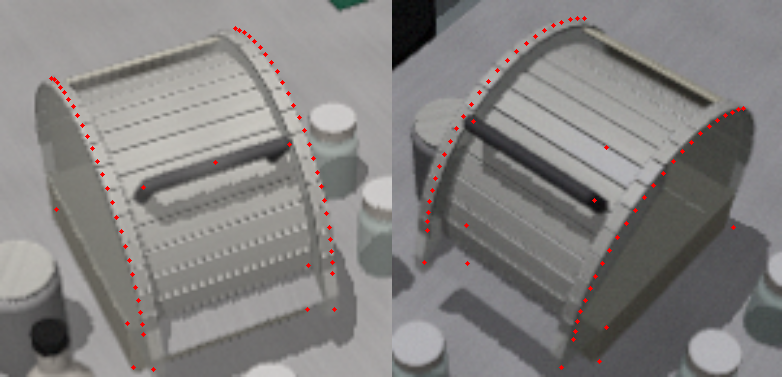

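The overlay matches the hopper within about 4 mm, so the hopper pose is about (0.574, -0.153), yaw -1.67. The jar is at (0.611, 0.086). Next step is the jar.

```bash
cat >> h.py <<'E'
def to(tgt,yaw=None):
    "shift (units) and turn from present pose to TCP tgt with tool y at yaw (deg)"
    o=manip.observe();R=o['tcp_rot'];d=R.T@(np.array(tgt)-o['position'])/.05
    cur=np.degrees(np.arctan2(R[1,1],R[0,1])); az=0 if yaw is None else -((yaw-cur+90)%180-90)
    print('to',np.array(tgt),d.round(2),'az',round(az,1))
E
python3 -c "
from h import *
to([.611,.086,.231]);to([.611,.086,.04])"
```

```text
to [0.611 0.086 0.231] [-10.37  -3.8   -0.  ] az 0
to [0.611 0.086 0.04 ] [-10.37  -3.79   3.82] az 0
```

Emit:
drive_tool(motion="-10.37 -3.8 0 0 0 0;-10.37 -3.8 0 0 0 0;-10.37 -3.8 0 0 0 0;-10.37 -3.8 0 0 0 0;-10.37 -3.8 0 0 0 0;-10.37 -3.8 0 0 0 0;-10.37 -3.8 0 0 0 0;-10.37 -3.8 0 0 0 0", jaw=85)

```text
t: 0.9
position: [0.5046, 0.1918, 0.2311]
tcp_rot: [[-0.907, 0.42, -0.0], [0.42, 0.907, 0.0], [0.0, -0.0, -1.0]]
ft_force: [0.4, 1.0, 0.4]
finger_gap: 0.085
```

```bash
python3 -c "
from h import *
to([.611,.086,.231])"
```

```text
to [0.611 0.086 0.231] [-2.82 -1.03  0.  ] az 0
```

Emit:
drive_tool(motion="-2.6 -0.95 0 0 0 0;-2.6 -0.95 0 0 0 0;-2.6 -0.95 0 0 0 0;-2.6 -0.95 0 0 0 0;-2.6 -0.95 0 0 0 0")

```text
t: 1.4
position: [0.6015, 0.0952, 0.2305]
tcp_rot: [[-0.907, 0.422, -0.002], [0.422, 0.907, 0.0], [0.001, -0.001, -1.0]]
ft_force: [-0.3, -0.5, 0.1]
finger_gap: 0.0854
```

```bash
python3 -c "
from h import *
to([.611,.086,.04])
ci=manip.camera_info('wrist');print(ci['T'].round(3).tolist())
q=proj('wrist',[[.611,.086,.095]],ci);print(q)
save('wrist','w1')"
```

```text
to [0.611 0.086 0.04 ] [-0.26 -0.08  3.81] az 0
[[0.422, -0.871, -0.252, 0.538], [0.906, 0.405, 0.118, 0.125], [-0.001, -0.279, 0.96, 0.373], [0.0, 0.0, 0.0, 1.0]]
[[249.92341057 192.38170483]]
```

View pics/w1.png

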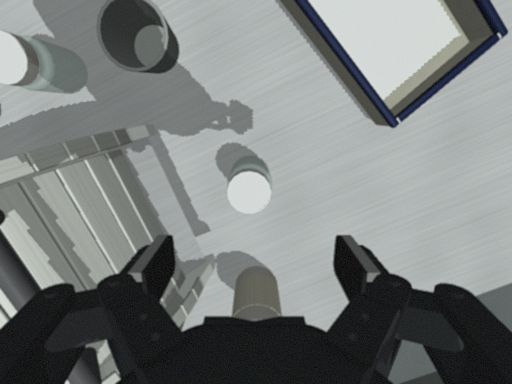

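The cap is at (250,191) in the wrist view, against a predicted (250,192), so I'll descend and grasp.

Emit:
drive_tool(motion="-0.26 -0.08 1 0 0 0;-0.26 -0.08 2 0 0 0;-0.26 -0.08 3 0 0 0;-0.26 -0.08 3.8 0 0 0;-0.26 -0.08 3.8 0 0 0")

```text
t: 1.95
position: [0.6063, 0.088, 0.0363]
tcp_rot: [[-0.908, 0.419, -0.01], [0.419, 0.908, -0.0], [0.009, -0.004, -1.0]]
ft_force: [0.6, -0.1, -0.7]
finger_gap: 0.0852
```

Emit:
drive_tool(motion="0 0 0 0 0 0;0 0 0 0 0 0;0 0 0 0 0 0;0 0 0 0 0 0;0 0 0 0 0 0;0 0 0 0 0 0", jaw=40, newtons=40)

```text
t: 2.55
position: [0.6136, 0.0871, 0.0447]
tcp_rot: [[-0.908, 0.42, 0.005], [0.42, 0.908, 0.0], [-0.004, 0.002, -1.0]]
ft_force: [-1.7, 0.0, 7.5]
finger_gap: 0.052
```

```bash
python3 -c "
from h import *
to([.611,.086,.15]);to([.27,.42,.15]);to([.27,.42,.041])"
```

```text
to [0.611 0.086 0.15 ] [ 0.03 -0.04 -2.11] az 0
to [0.27 0.42 0.15] [ 9.02  3.16 -2.14] az 0
to [0.27  0.42  0.041] [9.03 3.16 0.04] az 0
```

Emit:
drive_tool(motion="0 0 -0.6 0 0 0;0.3 0.1 -1.4 0 0 0;1 0.35 -2.3 0 0 0;2 0.7 -2.4 0 0 0;3 1.05 -2.4 0 0 0;4 1.4 -2.4 0 0 0;4.9 1.72 -2.4 0 0 0;5.4 1.9 -2.4 0 0 0")

```text
t: 3.35
position: [0.4052, 0.2884, 0.1636]
tcp_rot: [[-0.908, 0.42, 0.003], [0.42, 0.908, 0.002], [-0.002, 0.003, -1.0]]
ft_force: [0.2, 0.7, -1.4]
finger_gap: 0.0525
```

Emit:
drive_tool(motion="0.8 0.28 0 0 0 0;1.6 0.56 0 0 0 0;2.4 0.84 0 0 0 0;3.1 1.1 0 0 0 0;3.55 1.24 0 0 0 0;3.62 1.26 0 0 0 0;3.62 1.26 0 0 0 0;3.62 1.26 0 0 0 0")

```text
t: 4.15
position: [0.2697, 0.4196, 0.1622]
tcp_rot: [[-0.907, 0.421, 0.001], [0.421, 0.907, 0.001], [-0.001, 0.001, -1.0]]
ft_force: [-0.0, 1.0, -1.5]
finger_gap: 0.0526
```

```bash
python3 -c "
from h import *
to([.27,.42,.0425]);print(manip.observe()['finger_gap'],manip.observe()['ft_force'])"
```

```text
to [0.27   0.42   0.0425] [-0.    0.01  2.39] az 0
0.05262608676973431 [-0.03388013  1.0048499  -1.51082568]
```

Emit:
drive_tool(motion="0 0 0.8 0 0 0;0 0 1.6 0 0 0;0 0 2.1 0 0 0;0 0 2.25 0 0 0;0 0 2.3 0 0 0;0 0 2.3 0 0 0;0 0 2.3 0 0 0")

```text
t: 4.85
position: [0.2699, 0.4205, 0.0476]
tcp_rot: [[-0.907, 0.421, 0.002], [0.421, 0.907, 0.002], [-0.001, 0.002, -1.0]]
ft_force: [0.8, 0.4, -2.6]
finger_gap: 0.0522
```

Emit:
drive_tool(motion="0 0 0.03 0 0 0;0 0 0.06 0 0 0;0 0 0.06 0 0 0")

```text
t: 5.15
position: [0.2693, 0.4205, 0.0447]
tcp_rot: [[-0.907, 0.42, 0.001], [0.42, 0.907, 0.002], [-0.0, 0.002, -1.0]]
ft_force: [-1.3, -1.8, 12.0]
finger_gap: 0.0522
```

In contact at 12 N, so I'll release and rise.

Emit:
drive_tool(motion="0 0 0 0 0 0;0 0 0 0 0 0;0 0 0 0 0 0;0 0 0 0 0 0", jaw=85)

```text
t: 5.55
position: [0.2689, 0.4197, 0.0433]
tcp_rot: [[-0.907, 0.42, 0.0], [0.42, 0.907, 0.0], [-0.0, 0.0, -1.0]]
ft_force: [0.5, 0.4, -0.5]
finger_gap: 0.0851
```

Emit:
drive_tool(motion="0 0 -0.5 0 0 0;0 0 -1.5 0 0 0;0 0 -2.5 0 0 0;0.6 0 -3.5 0 0 0;0.6 0 -4 0 0 0;0.6 0 -4 0 0 0")

```text
t: 6.15
position: [0.2424, 0.4345, 0.2477]
tcp_rot: [[-0.908, 0.419, 0.004], [0.419, 0.908, 0.006], [-0.002, 0.007, -1.0]]
ft_force: [0.9, 1.0, -0.7]
finger_gap: 0.0851
```

```bash
python3 -c "
from h import *
to([.4815,.371,.24],105.6)
save('side','s1')"
```

```text
to [0.4815 0.371  0.24  ] [-4.87  0.85  0.17] az -40.4
```

View pics/s1.png

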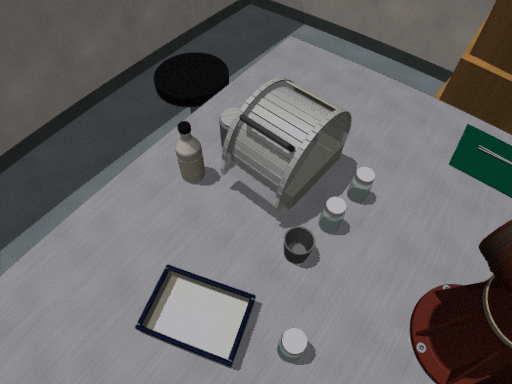

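The side view shows the chute front clear; the jar's new spot is out of this frame. Next I'll go over the tray's outer long rim.

Emit:
drive_tool(motion="-4.87 0.85 0 0 0 -40.4;-4.87 0.85 0 0 0 -40.4;-4.87 0.85 0 0 0 -40.4;-4.87 0.85 0 0 0 -40.4;-4.87 0.85 0 0 0 -40.4;-4.87 0.85 0 0 0 -40.4;-4.87 0.85 0 0 0 -40.4;-4.87 0.85 0 0 0 -40.4", jaw=45)

```text
t: 7.0
position: [0.4794, 0.3683, 0.2422]
tcp_rot: [[-0.964, -0.267, -0.002], [-0.267, 0.964, -0.001], [0.002, -0.0, -1.0]]
ft_force: [-0.1, 0.7, -0.1]
finger_gap: 0.045
```

```bash
python3 -c "
from h import *
print(manip.observe()['position'],manip.observe()['joint_pos'].round(2))
ci=manip.camera_info('wrist')
t=[.5007,.3035,1.8468]
q=proj('wrist',W(t,[[.075,.105,.05],[.075,-.105,.05],[-.075,.105,.05],[-.075,-.105,.05],[.07,0,.05]]),ci);print(q)
np.save('T.npy',ci['T'])
save('wrist','w2',pts=q)"
```

```text
[0.47937975 0.3683167  0.24215309] [0.53 0.44 0.1  1.23 0.   0.26]
[[259.57072992  83.35347005]
 [259.65388253 247.45007629]
 [129.90024686  84.33726094]
 [150.27378584 248.01153261]
 [255.65434479 172.40064031]]
```

View pics/w2.png

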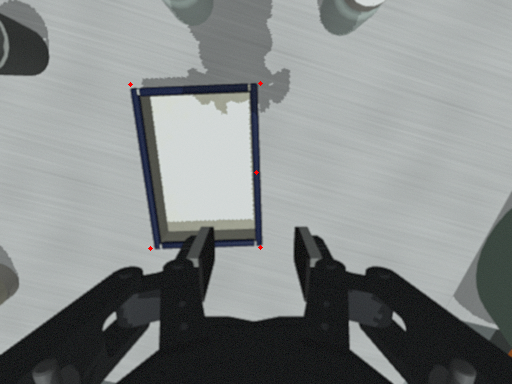

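```bash
python3 -c "
from h import *
ci=manip.camera_info('wrist');ci['T']=np.load('T.npy')
px=np.array([(258.5,84.5),(261.5,245.5),(132,89.5),(156,248)])
C=np.array([[.075,.105,.05],[.075,-.105,.05],[-.075,.105,.05],[-.075,-.105,.05]])
r=least_squares(lambda p:(proj('wrist',W(p,C),ci)-px).ravel(),[.5,.3,1.85]);t=r.x
print(t,r.fun.round(1)); g=W(t,[.07,0,0])[0];print(g)
y=np.degrees(t[2])
to([g[0],g[1],.24],y);to([g[0],g[1],.029],y)"
```

```text
[0.50178086 0.30661876 1.87139947] [ 1.2 -1.1  2.   1.9 -1.5 -1.7 -1.6  2.4]
[0.48105411 0.37347983 0.        ]
to [0.48105411 0.37347983 0.24      ] [-0.06  0.08  0.05] az -1.7
to [0.48105411 0.37347983 0.029     ] [-0.07  0.08  4.27] az -1.7
```

Emit:
drive_tool(motion="-0.06 0.08 1 0 0 -1.7;-0.06 0.08 2 0 0 -1.7;-0.06 0.08 3 0 0 -1.7;-0.06 0.08 3.8 0 0 -1.7;-0.06 0.08 4.25 0 0 -1.7;-0.06 0.08 4.25 0 0 -1.7")

```text
t: 7.65
position: [0.4785, 0.3724, 0.0278]
tcp_rot: [[-0.955, -0.298, -0.005], [-0.298, 0.955, -0.003], [0.006, -0.001, -1.0]]
ft_force: [-0.1, 0.3, 0.0]
finger_gap: 0.0451
```

Emit:
drive_tool(motion="0 0 0 0 0 0;0 0 0 0 0 0;0 0 0 0 0 0;0 0 0 0 0 0;0 0 0 0 0 0;0 0 0 0 0 0", jaw=2, newtons=50)

```text
t: 8.25
position: [0.4834, 0.3741, 0.033]
tcp_rot: [[-0.955, -0.297, 0.003], [-0.297, 0.955, 0.002], [-0.003, 0.001, -1.0]]
ft_force: [-1.2, -0.4, 6.4]
finger_gap: 0.0088
```

```bash
python3 -c "
from h import *
o=manip.observe();print(o['position'])
hop=[.5745,-.1535,-1.673]
g=W(hop,[-.272,0,.029])[0];print(g); to(g,84.1)"
```

```text
[0.48338799 0.37412669 0.03302482]
[0.60225103 0.11708064 0.029     ]
to [0.60225103 0.11708064 0.029     ] [-0.75 -5.61  0.08] az 23.2
```

Emit:
drive_tool(motion="-0.05 -0.3 0 0 0 2;-0.1 -0.7 0 0 0 4;-0.15 -1.2 0 0 0 6;-0.22 -1.7 0 0 0 8;-0.3 -2.2 0 0 0 10;-0.36 -2.7 0 0 0 12;-0.4 -3 0 0 0 13;-0.4 -3 0 0 0 13")

```text
t: 9.05
position: [0.5485, 0.2344, 0.033]
tcp_rot: [[-0.997, -0.071, 0.004], [-0.071, 0.997, 0.0], [-0.004, -0.0, -1.0]]
ft_force: [2.2, -4.2, 5.2]
finger_gap: 0.0089
```

```bash
python3 -c "
from h import *
o=manip.observe();print(o['position'],o['finger_gap'])
to([.6023,.1171,.033],84.1)"
```

```text
[0.54852312 0.23438076 0.03300477] 0.008891619486489177
to [0.6023 0.1171 0.033 ] [-0.91 -2.42  0.  ] az 10.0
```

Emit:
drive_tool(motion="-0.12 -0.35 0 0 0 2;-0.3 -0.8 0 0 0 4;-0.48 -1.25 0 0 0 6;-0.65 -1.7 0 0 0 8;-0.8 -2.1 0 0 0 10;-0.91 -2.42 0 0 0 10;-0.91 -2.42 0 0 0 10")

```text
t: 9.75
position: [0.6028, 0.1166, 0.033]
tcp_rot: [[-0.995, 0.103, 0.005], [0.103, 0.995, -0.001], [-0.005, -0.0, -1.0]]
ft_force: [2.6, -4.8, 4.6]
finger_gap: 0.0086
```

```bash
python3 - <<'E'
from h import *
o=manip.observe();print(o['position'],o['finger_gap'])
to([.6023,.1171,.033],84.1)
hop=[.5745,-.1535,-1.673]
g=np.radians(np.arange(0,121,8))
pts=np.vstack([np.c_[-.148*np.cos(g),np.full(len(g),y),.1+.148*np.sin(g)] for y in(-.092,.092)])
C=[[-.277,.105,.05],[-.277,-.105,.05],[-.127,.105,.05],[-.127,-.105,.05],[-.152,.08,.078],[-.152,-.08,.078]]
save('scene','sc2',(100,90,420,330),2.5,pts=proj('scene',W(hop,np.vstack([pts,C]))))
E
```

```text
[0.60283471 0.11664479 0.03304055] 0.008584980244393936
to [0.6023 0.1171 0.033 ] [0.01 0.01 0.  ] az 0.0
```

View pics/sc2.png

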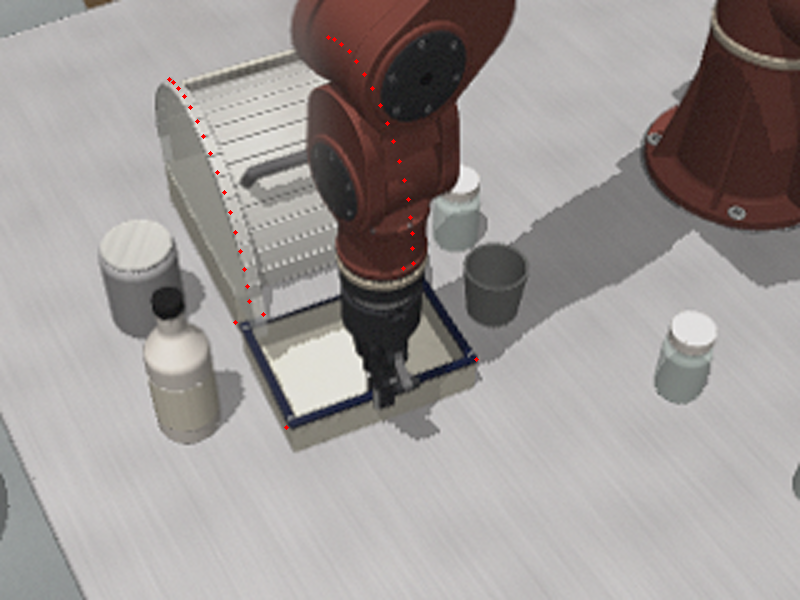

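The tray corners line up with the planned spot, and the bottle and beaker are untouched. I'll release the rim and go to the bar.

Emit:
drive_tool(motion="0 0 0 0 0 0;0 0 0 0 0 0;0 0 0 0 0 0", jaw=32)

```text
t: 10.1
position: [0.6002, 0.1189, 0.0312]
tcp_rot: [[-0.995, 0.1, 0.0], [0.1, 0.995, 0.0], [-0.0, 0.0, -1.0]]
ft_force: [0.4, -0.3, -0.5]
finger_gap: 0.0317
```

Emit:
drive_tool(motion="0 0 -1 0 0 0;0 0 -2 0 0 0;0 0 -3 0 0 0;0 0 -4 0 0 0;0 0 -5 0 0 0;0 0 -5.8 0 0 0;0 0 -5.8 0 0 0;0 0 -5.8 0 0 0")

```text
t: 10.9
position: [0.6005, 0.1189, 0.3216]
tcp_rot: [[-0.995, 0.1, 0.002], [0.1, 0.995, 0.0], [-0.002, 0.0, -1.0]]
ft_force: [-0.1, 0.6, -0.8]
finger_gap: 0.0319
```

```bash
python3 - <<'E'
from h import *
o=manip.observe();print(o['position'],o['finger_gap'])
hop=[.5745,-.1535,-1.673]
a=np.radians(50)+.0119
b=W(hop,[-.172*np.cos(a),0,.1+.172*np.sin(a)])[0];print('bar',b)
to([*b[:2],.33],84.1)
E
```

```text
[0.60052982 0.1189236  0.32156802] 0.0319255038027387
bar [ 0.58561916 -0.04508497  0.23306594]
to [ 0.58561916 -0.04508497  0.33      ] [-0.03 -3.29 -0.17] az 0.2
```

Emit:
drive_tool(motion="0 -1 -0.1 0 0 0;0 -2 -0.1 0 0 0;0 -3 -0.1 0 0 0;0 -3.29 -0.1 0 0 0;0 -3.29 -0.1 0 0 0;0 -3.29 -0.1 0 0 0")

```text
t: 11.5
position: [0.5833, -0.0445, 0.3247]
tcp_rot: [[-0.995, 0.101, -0.002], [0.101, 0.995, 0.001], [0.002, 0.001, -1.0]]
ft_force: [-0.4, 0.3, -0.1]
finger_gap: 0.0321
```

```bash
python3 - <<'E'
from h import *
o=manip.observe();print(o['position'],o['finger_gap'])
hop=[.5745,-.1535,-1.673]
a=np.radians(50)+.0119
B=W(hop,[[-.172*np.cos(a),y,.1+.172*np.sin(a)] for y in(-.067,0,.067)])
ci=manip.camera_info('wrist');np.save('T.npy',ci['T']);q=proj('wrist',B,ci);print(q)
save('wrist','w3',pts=q)
E
```

```text
[ 0.58330143 -0.04447106  0.32474427] 0.03209008893242262
[[253.63471108 119.02671024]
 [253.58735618 195.56046454]
 [253.54683053 261.27429169]]
```

View pics/w3.png

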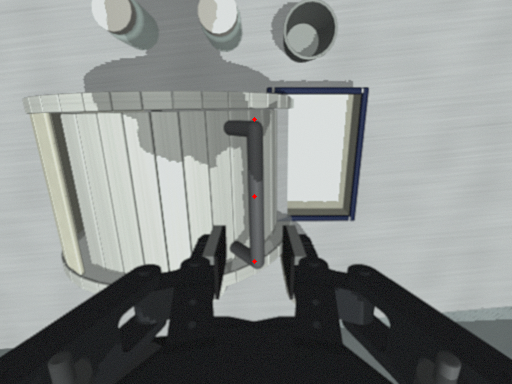

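The bar runs from (255,122) to (258,266) on the predicted points, so I'll descend and pinch.

Emit:
drive_tool(motion="0 0 1 0 0 0;0 0 1.7 0 0 0;0 0 2.13 0 0 0;0 0 2.13 0 0 0;0 0 2.13 0 0 0")

```text
t: 12.05
position: [0.5839, -0.0439, 0.2198]
tcp_rot: [[-0.995, 0.099, -0.0], [0.099, 0.995, 0.0], [0.0, 0.0, -1.0]]
ft_force: [1.3, 0.3, 0.7]
finger_gap: 0.0319
```

Emit:
drive_tool(motion="0 0 0 0 0 0;0 0 0 0 0 0;0 0 0 0 0 0;0 0 0 0 0 0;0 0 0 0 0 0", jaw=8, newtons=35)

```text
t: 12.55
position: [0.5848, -0.0443, 0.221]
tcp_rot: [[-0.995, 0.099, 0.003], [0.099, 0.995, 0.001], [-0.003, 0.001, -1.0]]
ft_force: [0.1, 5.3, 7.0]
finger_gap: 0.0127
```

```bash
python3 - <<'E'
from h import *
o=manip.observe();print(o['position'],o['finger_gap'],o['ft_force'])
hop=[.5745,-.1535,-1.673]
P=lambda a:W(hop,[-.172*np.cos(a+np.radians(50)),0,.1+.172*np.sin(a+np.radians(50))])[0]
for a in np.linspace(.0119,1.11,17): print(round(a,3),(o['tcp_rot'].T@(P(a)-P(.0119))/.05).round(2))
E
```

```text
[ 0.5847877  -0.04433664  0.22103026] 0.012679755553902685 [0.05732508 5.30987997 7.03326603]
0.012 [0. 0. 0.]
0.081 [ 0.   -0.19 -0.14]
0.149 [ 0.   -0.38 -0.27]
0.218 [ 0.   -0.59 -0.39]
0.286 [ 0.   -0.8  -0.49]
0.355 [ 0.   -1.02 -0.58]
0.424 [ 0.   -1.25 -0.65]
0.492 [ 0.   -1.48 -0.71]
0.561 [ 0.   -1.71 -0.75]
0.63 [ 0.   -1.94 -0.77]
0.698 [ 0.   -2.18 -0.78]
0.767 [ 0.   -2.41 -0.77]
0.835 [ 0.   -2.65 -0.75]
0.904 [ 0.01 -2.88 -0.71]
0.973 [ 0.01 -3.11 -0.65]
1.041 [ 0.01 -3.34 -0.58]
1.11 [ 0.01 -3.56 -0.5 ]
```

Emit:
drive_tool(motion="0 -0.19 -0.14 0 0 0;0 -0.38 -0.27 0 0 0;0 -0.59 -0.39 0 0 0;0 -0.8 -0.49 0 0 0;0 -1.02 -0.58 0 0 0;0 -1.25 -0.65 0 0 0;0 -1.48 -0.71 0 0 0;0 -1.71 -0.75 0 0 0")

```text
t: 13.35
position: [0.5777, -0.1304, 0.2583]
tcp_rot: [[-0.995, 0.1, 0.006], [0.1, 0.995, 0.0], [-0.006, 0.001, -1.0]]
ft_force: [11.6, 2.8, -4.0]
finger_gap: 0.0125
```

Emit:
drive_tool(motion="0 -0.23 -0.02 0 0 0;0 -0.47 -0.03 0 0 0;0 -0.7 -0.02 0 0 0;0 -0.94 0 0 0 0;0 -1.17 0.04 0 0 0;0 -1.4 0.1 0 0 0;0 -1.63 0.17 0 0 0;0 -1.84 0.25 0 0 0")

```text
t: 14.15
position: [0.5704, -0.2155, 0.2478]
tcp_rot: [[-0.995, 0.096, 0.012], [0.096, 0.995, 0.013], [-0.011, 0.014, -1.0]]
ft_force: [9.3, 67.0, 51.5]
finger_gap: 0.0127
```

Emit:
drive_tool(motion="0 0 0 0 0 0;0 0 0 0 0 0;0 0 0 0 0 0")

```text
t: 14.45
position: [0.5704, -0.2149, 0.2481]
tcp_rot: [[-0.995, 0.095, 0.012], [0.095, 0.995, 0.011], [-0.011, 0.012, -1.0]]
ft_force: [12.8, 33.9, 20.8]
finger_gap: 0.0127
```

```bash
python3 - <<'E'
from h import *
save('scene','sc3',(100,90,420,330),2.5)
E
```

```text
(no output)
```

View pics/sc3.png

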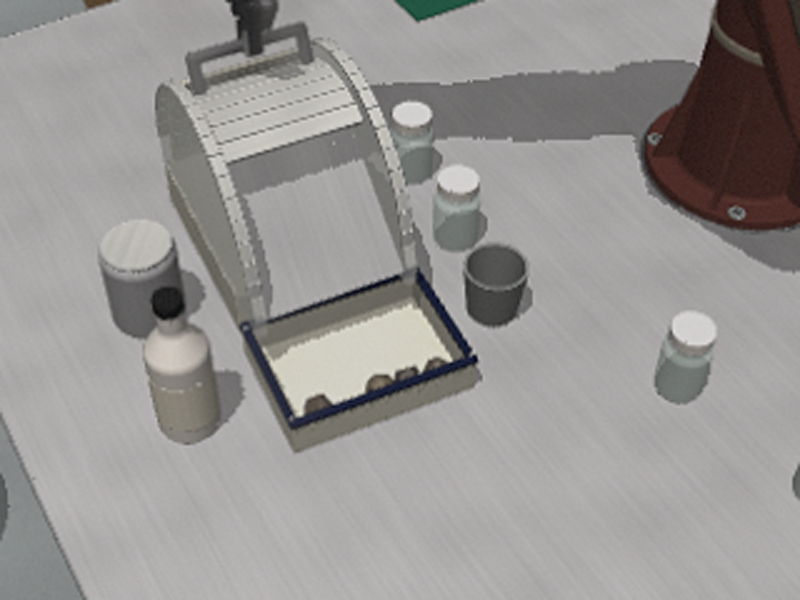

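All four stones lie in the tray along its front wall, at (317,403), (379,383), (407,375) and (436,366). The cover is against its open stop, so I'll roll it shut now.

Emit:
drive_tool(motion="0 0.21 -0.08 0 0 0;0 0.44 -0.15 0 0 0;0 0.67 -0.21 0 0 0;0 0.9 -0.25 0 0 0;0 1.14 -0.27 0 0 0;0 1.37 -0.28 0 0 0;0 1.61 -0.27 0 0 0;0 1.84 -0.25 0 0 0")

```text
t: 15.3
position: [0.5769, -0.1315, 0.2599]
tcp_rot: [[-0.995, 0.101, 0.006], [0.101, 0.995, -0.004], [-0.006, -0.004, -1.0]]
ft_force: [-0.4, -3.5, 13.7]
finger_gap: 0.0124
```

Emit:
drive_tool(motion="0 0.23 0.04 0 0 0;0 0.46 0.1 0 0 0;0 0.69 0.17 0 0 0;0 0.91 0.26 0 0 0;0 1.12 0.36 0 0 0;0 1.33 0.48 0 0 0;0 1.52 0.61 0 0 0;0 1.66 0.71 0 0 0")

```text
t: 16.1
position: [0.5839, -0.046, 0.2236]
tcp_rot: [[-0.995, 0.099, 0.003], [0.099, 0.995, 0.001], [-0.003, 0.002, -1.0]]
ft_force: [-4.8, 4.6, 10.7]
finger_gap: 0.0126
```

Emit:
drive_tool(motion="0 0.05 0.04 0 0 0;0 0.05 0.04 0 0 0;0 0.05 0.04 0 0 0")

```text
t: 16.4
position: [0.584, -0.043, 0.2212]
tcp_rot: [[-0.995, 0.098, 0.002], [0.098, 0.995, 0.003], [-0.002, 0.003, -1.0]]
ft_force: [-3.5, 11.0, 11.3]
finger_gap: 0.0122
```

Emit:
drive_tool(motion="0 0.04 0.04 0 0 0;0 0.08 0.08 0 0 0;0 0.08 0.08 0 0 0;0 0.08 0.08 0 0 0")

```text
t: 16.8
position: [0.5844, -0.0389, 0.2176]
tcp_rot: [[-0.995, 0.098, 0.002], [0.098, 0.995, 0.003], [-0.002, 0.004, -1.0]]
ft_force: [-4.1, 12.5, 14.0]
finger_gap: 0.0126
```

Emit:
drive_tool(motion="0 0.04 0.05 0 0 0;0 0.08 0.1 0 0 0;0 0.08 0.1 0 0 0;0 0.08 0.1 0 0 0")

```text
t: 17.2
position: [0.5857, -0.0372, 0.2148]
tcp_rot: [[-0.995, 0.1, 0.006], [0.1, 0.995, -0.001], [-0.006, -0.001, -1.0]]
ft_force: [-8.5, 2.7, 30.4]
finger_gap: 0.0124
```

Emit:
drive_tool(motion="0 0.04 0.05 0 0 0;0 0.08 0.1 0 0 0;0 0.08 0.1 0 0 0;0 0.08 0.1 0 0 0")

```text
t: 17.6
position: [0.5874, -0.0372, 0.2124]
tcp_rot: [[-0.995, 0.102, 0.01], [0.102, 0.995, -0.009], [-0.01, -0.008, -1.0]]
ft_force: [-12.8, -13.5, 46.6]
finger_gap: 0.0125
```

Resistance now builds with no more travel, and the total stroke is 178 mm, as it should be between the stops. I'll release, retreat upward and check.

Emit:
drive_tool(motion="0 -0.06 -0.12 0 0 0;0 -0.06 -0.12 0 0 0;0 -0.06 -0.12 0 0 0;0 -0.06 -0.12 0 0 0", jaw=32)

```text
t: 18.0
position: [0.5844, -0.0359, 0.2107]
tcp_rot: [[-0.995, 0.1, -0.001], [0.1, 0.995, 0.0], [0.001, 0.0, -1.0]]
ft_force: [0.1, -0.4, 1.2]
finger_gap: 0.0318
```

Emit:
drive_tool(motion="0 0 -0.4 0 0 0;0 0 -1.2 0 0 0;0 0 -2 0 0 0;0 0 -2.8 0 0 0;0 -0.8 -3 0 0 0;0 -1.6 -3 0 0 0;0 -2.4 -3 0 0 0;0 -2.4 -3 0 0 0")

```text
t: 18.8
position: [0.572, -0.1595, 0.3602]
tcp_rot: [[-0.995, 0.104, -0.002], [0.104, 0.995, -0.001], [0.002, -0.001, -1.0]]
ft_force: [-0.1, 0.7, -0.4]
finger_gap: 0.0319
```

Emit:
drive_tool(motion="1 0 0 0 0 0;2 0 0 0 0 0;3 0 0 0 0 0;3 0 0 0 0 0")

```text
t: 19.2
position: [0.4179, -0.1383, 0.361]
tcp_rot: [[-0.995, 0.101, -0.003], [0.101, 0.995, 0.001], [0.003, 0.001, -1.0]]
ft_force: [0.4, -0.2, 0.4]
finger_gap: 0.0323
```

```bash
python3 - <<'E'
from h import *
hop=[.5745,-.1535,-1.673]
P=lambda a,y:[-.172*np.cos(a+np.radians(50)),y,.1+.172*np.sin(a+np.radians(50))]
save('scene','sc4',(130,100,512,384),2.05,pts=proj('scene',W(hop,[P(0,-.067),P(0,.067),P(.06,0)])))
print(manip.observe()['ft_force'])
E
```

```text
[0.76074578 0.0085127  0.27892188]
```

View pics/sc4.png

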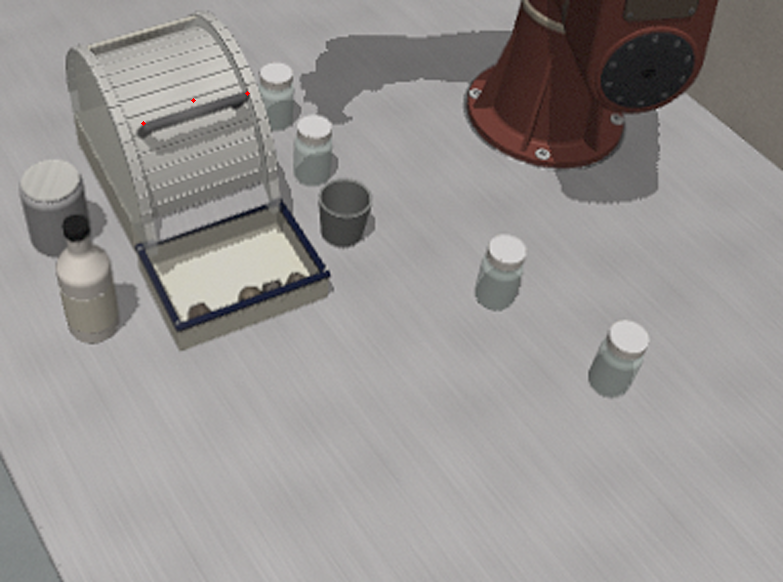

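The final view shows the bar at or just below its shut marks, from (145,130) to (247,98). Four stones are in the tray, and the jar stands upright at (620,358) with the bystanders unmoved. I'm handing in.

```bash
python3 -c "
from workcell import manip
print(manip.hand_in())"
```

```text
the job is handed in; nothing more can be done
None
```

The job is done and handed in at about 19 s; the hand-in gives no verdict. I lifted the jar out to about (0.27, 0.42) and dragged the tray under the lip. I then pinched the bar, rolled the cover back to its open stop so the stones slid out, and rolled it shut again.

**Last checks:**
- **Stones and tray:** the final picture shows all four stones in the tray along its front wall, and the tray flat on the bench.
- **Cover:** it is against its shut stop. Force rose to 46 N with no more travel, the stroke was about 178 mm as expected, and the bar is in line with the shut marks within the few millimetres I can measure. I did not measure the cover angle itself.
- **Jar and bystanders:** the jar is upright, and the bottle, beaker and canister look unmoved.
- **Robot:** the gripper is clear of everything.

Two things were less tidy: the wrist force reached at least 67 N in y with 52 N in z (about 85 N combined, limit 120 N) at the open stop, and my hopper fit was off by up to about 4 mm in the side view.

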